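# Shut the marked coolant valve in the cold plate's valve box

### The job

Push the metal cover of the valve box by its upright lug, without lifting it, all the way along its channel to the stop at the other end, so that both valve handles lie open to view. Then push the handle marked by a round disc-shaped end a quarter turn clockwise until it is fully shut. Leave the plain straight handle as it is, and the bottle, the wax cassette and the metal mould where they stand.

Things in the scene. Friction and masses are not known exactly. Their poses are not given: they have to be found in the camera images.
- valve_box: Fixed white valve box, 156 (x) by 500 (y) by 60 mm high; origin at the centre of its underside on the bench, x and y along its sides, z up. Its -y half is an open-topped well, hidden by the cover at the start; its +y half is a solid deck, top at 60 mm.
- well (a point): Centre of the well's mouth at rim height, 60 mm above the bench. Inside, the well measures 128 (box x) by 230 mm (box y: -235 to -5). Thin pipes on its floor rise at most 27 mm above the bench. The two valves' pivots are at box x 40, y -180 and y -90 mm; which valve is at which place changes.
- far_stop (a point): Middle of the inner face of the end stop that the cover must reach, at box y +242 mm; a like stop is at box y -242 mm. Between them runs the cover's channel on the 60 mm high rim, with side guides 72 mm either side of the middle; stops and guides rise to 72 mm.
- cover: Loose aluminium plate, 140 (x) by 240 (y) by 6 mm, 0.35 kg or so, lying in the channel 60 mm above the bench with 2 mm play at each side; origin at the centre of its underside, axes those of the valve box. It slides along the box's y with a friction of a few newtons: it covers the well at box y about -120 mm and is against the far stop at box y +122 mm.
- lug (a point): Centre of the black upright lug on the cover, a block 70 (box x) by 14 (box y) by 22 mm high, its top 88 mm above the bench when the cover lies in the channel; 60 mm to the -y side of the cover's centre. Pushing its -y face towards the box's +y opens the cover.
- marked_handle (a joint): Angle of the marked handle (rad): 0 = open, the handle points to the box's -x; 1.571 = shut at the stop, it points to the box's +y. It turns clockwise seen from above about a vertical axis, has light friction (2 to 3 N at its end) and stays where it is left.
- marked_pivot (a point): The turning axis of the marked handle, at the handle's mid height 44 mm above the bench.
- marked_tip (a point): Centre of the round end of the marked handle: a steel disc 28 mm across and 16 mm high (36 to 52 mm above the bench), 55 mm from the pivot, on a bar 12 mm wide and just as high; at the pivot a square hub, 18 mm.
- plain_handle (a joint): Angle of the other, plain handle (rad), same meaning as for the marked one; to be left as it is.
- plain_pivot (a point): The turning axis of the plain handle, 44 mm above the bench.
- plain_tip (a point): Point on the plain handle 55 mm from its pivot: a straight square-ended steel bar 12 mm wide, 69 mm long from the pivot, 36 to 52 mm above the bench.
- bottle: Bystander: small amber reagent bottle, 40 mm across, 85 mm high, origin at the centre of its underside, standing on the bench beside the valve box.
- cassette: Bystander: white cassette with a pink wax block, 30 by 42 by 18 mm high, origin at the centre of its underside, on the bench beside the valve box.
- mould: Bystander: open steel mould, 40 by 55 by 16 mm high, origin at the centre of its underside, on the bench beside the valve box.

How it is judged:
By the outcome, as a careful person would: the job done as asked, in the order asked, and still so for the second after the job is handed in, with the robot touching nothing.
It also fails if it takes over 51 s, if anything falls off the work surface, if the arm or the gripper's body presses on something with over 40 N, if the wrist force passes 120 N, or if a joint passes its speed limit or range.

### The arm

A 6-joint arm with a two-finger parallel gripper is mounted at the origin on the work surface. World frame = base frame: x ahead of the robot, y to its left, z up, the work surface at z = 0. Lengths are in mm, angles in rad, forces in N, time in s.
With the tool pointing down it reaches from about 350 to 975 mm from the base axis. Payload 4.9 kg.
Tool frame: the origin (TCP) lies midway between the tips of the shut fingers; the grasp point (between the pads) lies 19 mm behind it (ctrl.pinch_z is the distance from the TCP to the grasp point, in mm); z points along the fingers, y is the line along which they close (so a half turn about z gives the same grasp; the last joint's range is limited). The gripper opens to 85 mm and grips with 20 to 120 N. Pads are 22 mm wide; open, the fingers measure 114 mm over their backs; the gripper's body (76 mm by 85 mm) begins 54 mm behind the grasp point. The pads swing forward as they close: fully open they stand 13 mm farther back than shut.
Start: joints at [-1.337, 0.053, 1.613, -0, 1.476, -0.119], TCP at [215.948, -586.488, 231.304] pointing down, gripper open.
Joint ranges: [-3.01, 3.01], [-1.01, 2.22], [0.06, 2.58], [-1.02, 4.17], [0.09, 2.62], [-3.14, 3.14]. Speed limits (rad/s): [2.57, 2.57, 3.14, 3.14, 3.14, 3.14].

### API

Orientations are given as a unit quaternion [w, x, y, z].
In Python, from rig import monitor, imaging, workorder, ctrl gives the robot as it stands.
- The arm moves only by the shell command python3 -m handwheel 'ROWS'. ROWS is JSON, a list of rows, each an object with "travel": the shift along the world's x, y, z in mm, a list of three; "rotation": the turn, a rotation vector about the world's x, y, z in degrees, a list of three; "claw": the opening, from 0 (shut) to 1 (fully open). In form: [{"travel": [tx, ty, tz], "rotation": [ax, ay, az], "claw": claw}, ...]. A call has 1 to 8 rows; each row shifts and turns the commanded pose from where the row before left it; what a row does not reach is not made up. A row lasts 1/10 s, in which the tool goes at most 50 mm and 8.59 degrees, less where a joint would pass 70% of its speed; a pose out of reach is approached as far as the arm can. A call is refused whole if a number of a shift passes 50 or a number of a turn 8.59, either way. A call with a gripper value outside its range is refused whole. The fingers move at their own pace and stop on an object; the grip force is fixed at half the most. Time passes only in rows, so rows that do not move let the fingers close. It gives the time, the measured TCP pose, the force, the opening and the grip force at its end, in the units of the state.
- monitor.get_obs(): the state, without advancing time (a new reading comes with each control period).
- imaging.capture(name): name is "side" or "top"; returns the picture (384x512x3 uint8, red, green, blue); there is no depth.
- imaging.calibration(name): a dict with "fx", "fy", "cx", "cy" (pixels), "R" (3x3) and "t" (3): a world point X has camera coordinates R X + t. Camera axes: x right, y down, z forward; pixel columns grow to the right and rows downward; lengths in mm; the calibration is good to about 2 mm. A picture is of the moment at which its call begins. calibration takes no time and is no camera call.
- workorder.job_done(): hands the job in; it is judged then, once.
The state is a dict: "time_s": time; "qpos": joint angles; "dq": joint speeds; "effort": joint torques, N m; "eef_pos": TCP position; "eef_rot": TCP orientation; "force": force on the tool from outside, world axes, zero at the start; "wrist_torque": the same for the moment, N m; "width": finger opening in mm; "grasp_force": force on a finger pad.
Only numpy, scipy, OpenCV 4.12 (cv2) and the standard library are available. Lean on these libraries where they do the work, as an engineer would, in place of code of your own. Each camera call takes 0.05 s, during which the arm holds its last target. There are 200 camera calls.

## Working session

There is one attempt and no reset: what is moved stays moved. The work goes in short steps, Python scripts to look and compute and a shell command to move; the robot and the scene stay as the last step left them, time stands still between calls to the robot, and variables do not carry over. Pictures are saved under pics/ and viewed, at most 10 in all, crops included, and the job is handed in when it is done.

```bash
mkdir -p pics; python3 - <<'E'
from rig import monitor, imaging, ctrl
import cv2,numpy as np
for n in("top","side"):
    im=imaging.capture(n); cv2.imwrite(f"pics/{n}0.png",im[:,:,::-1]); c=imaging.calibration(n)
    print(n,c["fx"],c["cx"],c["cy"],np.round(c["R"],3).tolist(),np.round(c["t"]).tolist())
o=monitor.get_obs();print(o["time_s"],o["eef_pos"],o["eef_rot"],o["width"])
E
```

```text
top 445.321320281854 256.67508574037805 199.27133547600684 [[-0.006, -1.0, -0.004], [-0.996, 0.006, -0.09], [0.09, 0.003, -0.996]] [121.0, 528.0, 958.0]
side 471.00236525779826 252.884305726743 197.95124107417686 [[-0.848, -0.53, 0.014], [-0.362, 0.56, -0.745], [0.387, -0.637, -0.667]] [501.0, 219.0, 944.0]
0.1 [ 215.80697609 -585.93086641  230.14659487] [-9.64703804e-04  9.84484745e-01  1.75467527e-01 -5.80862081e-05] 85.3497737491836
```

View pics/top0.png

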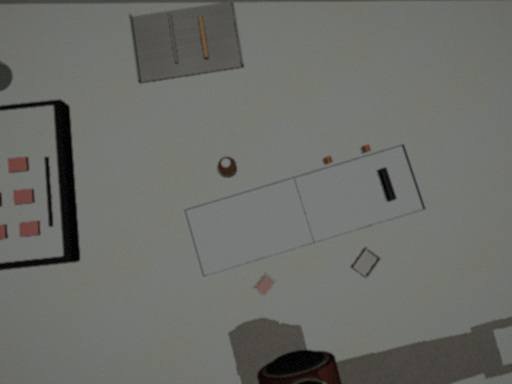

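View pics/side0.png

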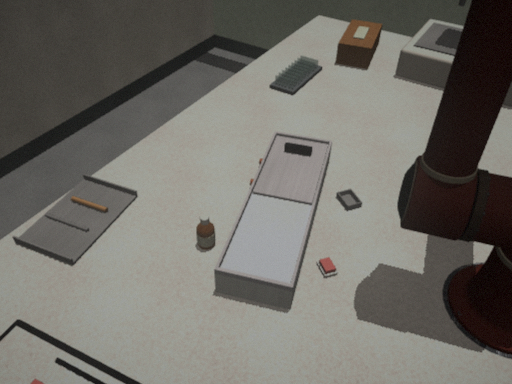

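Top view: box from (185,210)/(204,275) to (404,146)/(424,209), cover on its right half, lug at (387,184), bottle at (228,167), cassette (264,285), mould (366,262). The side view agrees. Box +y points left and slightly down in the image.

```bash
cat >h.py <<'E'
import numpy as np,cv2
from rig import monitor, imaging
def ray(n,uv,z):
    c=imaging.calibration(n);R=np.array(c["R"]);t=np.array(c["t"])
    d=R.T@np.array([(uv[0]-c["cx"])/c["fx"],(uv[1]-c["cy"])/c["fy"],1]);o=-R.T@t
    return o+d*(z-o[2])/d[2]
def proj(n,X):
    c=imaging.calibration(n);p=np.array(c["R"])@X+np.array(c["t"])
    return np.array([c["fx"]*p[0]/p[2]+c["cx"],c["fy"]*p[1]/p[2]+c["cy"]])
E
python3 - <<'E'
from h import *
P=[ray("top",p,72)[:2] for p in [(185,210),(204,275),(424,209),(404,146)]]
print(np.round(P), [np.linalg.norm(P[i]-P[(i+1)%4]).round() for i in range(4)])
im=cv2.imread("pics/top0.png").astype(int)
for n,(x0,y0,x1,y1) in dict(top=(370,160,405,206),side=(275,138,320,160)).items():
    g=cv2.imread(f"pics/{n}0.png")[y0:y1,x0:x1].max(2)
    m=(g<50).astype(np.uint8);r=cv2.minAreaRect(np.argwhere(m)[:,::-1].astype(np.float32))
    print(n,m.sum(),r,ray(n,np.array(r[0])+[x0,y0],88 if n=="top" else 78))
y=(P[0]+P[1]-P[2]-P[3]);print("yaw",np.degrees(np.arctan2(-y[0],y[1])),np.mean(P,0))
E
```

```text
[[ 503.  268.]
 [ 368.  228.]
 [ 502. -232.]
 [ 636. -195.]] [np.float64(141.0), np.float64(478.0), np.float64(139.0), np.float64(482.0)]
top 264 ((16.049999237060547, 24.14999771118164), (31.939001083374023, 8.22192096710205), 71.56504821777344) [ 552.57446293 -149.34668224   88.        ]
side 218 ((22.594594955444336, 10.932432174682617), (26.13943862915039, 8.219949722290039), 9.462322235107422) [ 552.85914826 -153.03992711   78.        ]
yaw 16.150546416273 [501.94283171  17.50847185]
```

```bash
python3 -m handwheel '[{"travel":[30,36,0],"rotation":[0,0,8.5],"claw":0},{"travel":[30,36,0],"rotation":[0,0,8.5],"claw":0},{"travel":[30,36,0],"rotation":[0,0,8.5],"claw":0},{"travel":[30,36,0],"rotation":[0,0,8.5],"claw":0},{"travel":[30,36,0],"rotation":[0,0,8.5],"claw":0},{"travel":[30,36,0],"rotation":[0,0,8.5],"claw":0},{"travel":[30,36,0],"rotation":[0,0,8.5],"claw":0},{"travel":[30,36,0],"rotation":[0,0,8.5],"claw":0}]'
```

```text
time_s: 0.9
eef_pos: [456.6, -296.6, 230.9]
eef_rot: [-0.0, 0.716, 0.698, -0.0]
force: [0.2, -0.7, 0.3]
width: 0.1
grasp_force: 0.0
```

```bash
python3 -m handwheel '[{"travel":[30,34,0],"rotation":[0,0,8.5],"claw":0},{"travel":[30,34,0],"rotation":[0,0,8.5],"claw":0},{"travel":[30,34,-30],"rotation":[0,0,0.6],"claw":0},{"travel":[13,15,-40],"rotation":[0,0,0],"claw":0},{"travel":[0,0,-40],"rotation":[0,0,0],"claw":0},{"travel":[0,0,-20],"rotation":[0,0,0],"claw":0},{"travel":[0,0,0],"rotation":[0,0,0],"claw":0}]'
python3 - <<'E'
from h import *
for n in("top","side"): globals()[n]=imaging.capture(n)[:,:,::-1]
a=cv2.resize(top[110:290,180:440],None,fx=1.5,fy=1.5);b=cv2.resize(side[80:260,200:360],None,fx=2.2,fy=2.2)
h=max(len(a),len(b));f=lambda i:np.vstack([i,np.zeros((h-len(i),i.shape[1],3),np.uint8)])
cv2.imwrite("pics/1.png",np.hstack([f(a),f(b)]))
E
```

```text
time_s: 1.6
eef_pos: [553.4, -182.4, 98.5]
eef_rot: [-0.005, 0.603, 0.798, -0.001]
force: [-0.3, -0.3, -0.2]
width: 0.1
grasp_force: 0.0
```

View pics/1.png

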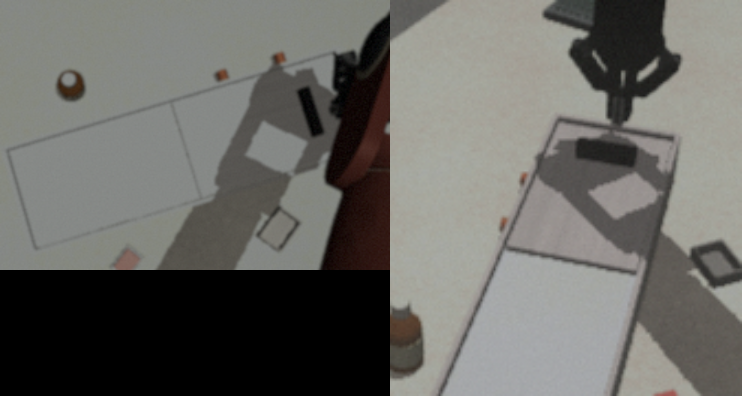

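The fingers are shut just behind the lug (side crop finger tip at (620,120), lug at (607,150)), nearly centred. I'll descend and start pushing.

```bash
python3 -m handwheel '[{"travel":[6,2,-12],"rotation":[0,0,0],"claw":0},{"travel":[0,0,-12],"rotation":[0,0,0],"claw":0},{"travel":[0,0,0],"rotation":[0,0,0],"claw":0},{"travel":[-1.4,4.8,0],"rotation":[0,0,0],"claw":0},{"travel":[-2.8,9.6,0],"rotation":[0,0,0],"claw":0},{"travel":[-2.8,9.6,0],"rotation":[0,0,0],"claw":0},{"travel":[-2.8,9.6,0],"rotation":[0,0,0],"claw":0},{"travel":[0,0,0],"rotation":[0,0,0],"claw":0}]'
```

```text
time_s: 2.5
eef_pos: [552.3, -146.9, 79.9]
eef_rot: [-0.0, 0.603, 0.798, 0.0]
force: [-0.3, 1.1, 0.6]
width: 0.0
grasp_force: 0.0
```

```bash
python3 -m handwheel '[{"travel":[-2.8,9.6,-4],"rotation":[0,0,0],"claw":0},{"travel":[-5.6,19.2,0],"rotation":[0,0,0],"claw":0},{"travel":[-5.6,19.2,0],"rotation":[0,0,0],"claw":0},{"travel":[-5.6,19.2,0],"rotation":[0,0,0],"claw":0},{"travel":[-5.6,19.2,0],"rotation":[0,0,0],"claw":0},{"travel":[-5.6,19.2,0],"rotation":[0,0,0],"claw":0},{"travel":[-5.6,19.2,0],"rotation":[0,0,0],"claw":0},{"travel":[-2.8,9.6,0],"rotation":[0,0,0],"claw":0}]'; python3 - <<'E'
from h import *
for n in("top","side"): globals()[n]=imaging.capture(n)[:,:,::-1]
a=cv2.resize(top[110:290,180:440],None,fx=1.5,fy=1.5);b=cv2.resize(side[100:320,200:360],None,fx=2.4,fy=2.4)
h=max(len(a),len(b));f=lambda i:np.vstack([i,np.zeros((h-len(i),i.shape[1],3),np.uint8)])
cv2.imwrite("pics/2.png",np.hstack([f(a),f(b)]))
E
```

```text
time_s: 3.3
eef_pos: [513.6, -13.1, 76.5]
eef_rot: [0.001, 0.603, 0.798, 0.0]
force: [1.4, -4.4, 4.4]
width: -0.1
grasp_force: 2.6
```

View pics/2.png

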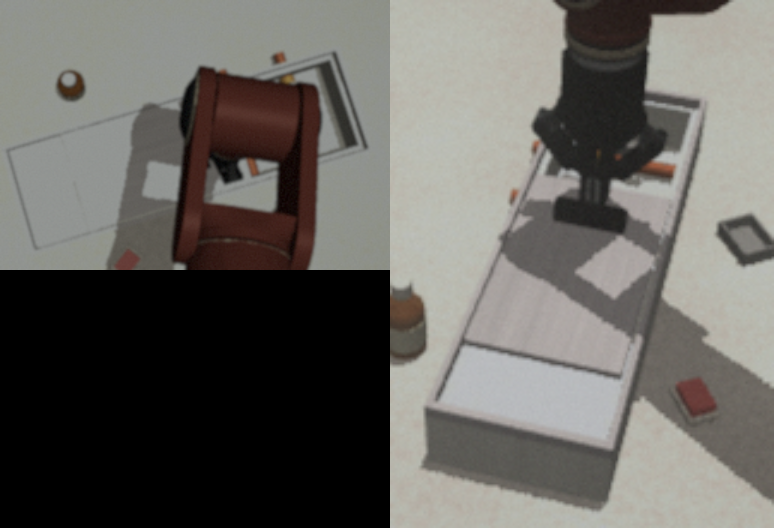

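The cover is sliding flat (front edge at crop (545,358)), with about 77 mm left by my estimate.

```bash
python3 -m handwheel '[{"travel":[-4.2,14.4,0],"rotation":[0,0,0],"claw":0},{"travel":[-4.2,14.4,0],"rotation":[0,0,0],"claw":0},{"travel":[-4.2,14.4,0],"rotation":[0,0,0],"claw":0},{"travel":[-2.8,9.6,0],"rotation":[0,0,0],"claw":0},{"travel":[-1.4,4.8,0],"rotation":[0,0,0],"claw":0},{"travel":[-0.8,2.9,0],"rotation":[0,0,0],"claw":0},{"travel":[-0.6,1.9,0],"rotation":[0,0,0],"claw":0},{"travel":[0,0,0],"rotation":[0,0,0],"claw":0}]'
```

```text
time_s: 4.2
eef_pos: [495.0, 48.6, 75.4]
eef_rot: [-0.001, 0.603, 0.798, 0.0]
force: [-0.5, -0.2, 0.4]
width: 0.0
grasp_force: 0.0
```

```bash
python3 -m handwheel '[{"travel":[-0.6,1.9,0],"rotation":[0,0,0],"claw":0},{"travel":[-0.6,1.9,0],"rotation":[0,0,0],"claw":0},{"travel":[0,0,0],"rotation":[0,0,0],"claw":0}]'
```

```text
time_s: 4.5
eef_pos: [494.0, 52.1, 75.6]
eef_rot: [-0.0, 0.603, 0.798, -0.0]
force: [-0.8, -0.1, -0.7]
width: -0.1
grasp_force: 0.4
```

```bash
python3 -m handwheel '[{"travel":[-0.6,1.9,0],"rotation":[0,0,0],"claw":0},{"travel":[-0.6,1.9,0],"rotation":[0,0,0],"claw":0},{"travel":[-0.6,1.9,0],"rotation":[0,0,0],"claw":0},{"travel":[0,0,0],"rotation":[0,0,0],"claw":0}]'
```

```text
time_s: 4.9
eef_pos: [492.2, 58.1, 75.7]
eef_rot: [-0.0, 0.603, 0.798, 0.0]
force: [-0.4, -0.5, -1.3]
width: 0.0
grasp_force: 0.2
```

```bash
python3 -m handwheel '[{"travel":[-0.3,1,0],"rotation":[0,0,0],"claw":0},{"travel":[-0.3,1,0],"rotation":[0,0,0],"claw":0},{"travel":[0,0,0],"rotation":[0,0,0],"claw":0}]'
```

```text
time_s: 5.2
eef_pos: [491.8, 59.8, 75.8]
eef_rot: [0.0, 0.603, 0.798, 0.0]
force: [0.4, -0.5, -0.9]
width: 0.4
grasp_force: 0.6
```

```bash
python3 -m handwheel '[{"travel":[-0.6,1.9,0],"rotation":[0,0,0],"claw":0},{"travel":[-0.6,1.9,0],"rotation":[0,0,0],"claw":0}]'
```

```text
time_s: 5.4
eef_pos: [492.0, 61.5, 76.4]
eef_rot: [0.003, 0.603, 0.798, -0.001]
force: [4.0, -13.3, 0.4]
width: -0.3
grasp_force: 7.0
```

```bash
python3 -m handwheel '[{"travel":[-0.6,1.9,0],"rotation":[0,0,0],"claw":0},{"travel":[-0.6,1.9,0],"rotation":[0,0,0],"claw":0}]'; python3 - <<'E'
from h import *
cv2.imwrite("pics/3.png",cv2.resize(imaging.capture("side")[100:320,200:360,::-1],None,fx=2.6,fy=2.6))
E
```

```text
time_s: 5.6
eef_pos: [492.0, 61.7, 77.2]
eef_rot: [0.007, 0.602, 0.798, -0.004]
force: [6.7, -26.8, -0.8]
width: 0.2
grasp_force: 13.7
```

View pics/3.png

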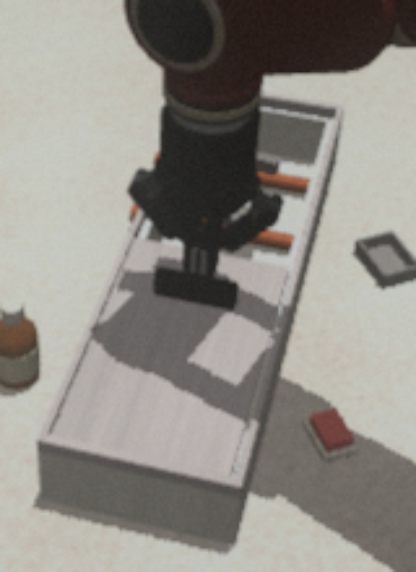

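The cover meets the far stop (force jumped to 27 N; its edge meets the end wall in the picture). Next I back off, rise and swing aside for a look into the well.

```bash
python3 -m handwheel '[{"travel":[3,-10,0],"rotation":[0,0,0],"claw":0},{"travel":[3,-10,30],"rotation":[0,0,0],"claw":0},{"travel":[0,0,48],"rotation":[0,0,0],"claw":0},{"travel":[0,-40,25],"rotation":[0,0,0],"claw":0},{"travel":[-10,-46,0],"rotation":[0,0,0],"claw":0},{"travel":[-20,-44,0],"rotation":[0,0,0],"claw":0},{"travel":[-20,-44,0],"rotation":[0,0,0],"claw":0},{"travel":[-20,-44,0],"rotation":[0,0,0],"claw":0}]'; python3 -m handwheel '[{"travel":[-20,-44,0],"rotation":[0,0,0],"claw":0},{"travel":[-20,-44,0],"rotation":[0,0,0],"claw":0},{"travel":[-20,-44,0],"rotation":[0,0,0],"claw":0},{"travel":[0,0,0],"rotation":[0,0,0],"claw":0}]'; python3 - <<'E'
from h import *
t=imaging.capture("top")[:,:,::-1];s=imaging.capture("side")[:,:,::-1]
cv2.imwrite("pics/top4.png",t);cv2.imwrite("pics/side4.png",s)
a=cv2.resize(t[130:260,280:440],None,fx=2.5,fy=2.5,interpolation=2);b=cv2.resize(s[120:230,220:350],None,fx=3,fy=3,interpolation=2)
h=max(len(a),len(b));f=lambda i:np.vstack([i,np.zeros((h-len(i),i.shape[1],3),np.uint8)])
cv2.imwrite("pics/4.png",np.hstack([f(a),f(b)]))
E
```

```text
time_s: 6.45
eef_pos: [424.6, -171.7, 179.0]
eef_rot: [0.0, 0.603, 0.798, 0.001]
force: [1.1, 0.2, -0.0]
width: -0.2
grasp_force: 0.0
time_s: 6.85
eef_pos: [363.4, -306.6, 179.1]
eef_rot: [0.0, 0.606, 0.795, -0.0]
force: [0.2, -0.1, 0.1]
width: 0.0
grasp_force: 0.0
```

View pics/4.png

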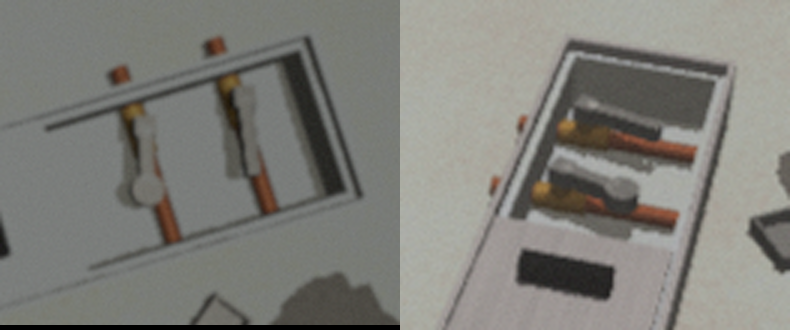

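The marked handle (disc at top px ≈(339,205), crop (148,188)) is on the nearer valve, y −90. The plain one is at y −180 (bar end crop (251,172)).

```bash
python3 - <<'E'
from h import *
th=np.radians(16.15);ux=np.array([np.cos(th),np.sin(th)]);uy=np.array([-ux[1],ux[0]]);C=np.array([502,17.5])
for k,p in dict(disc=(148,188),hub=(147,122),plainhub=(246,92),plainend=(251,170)).items():
    q=ray("top",(280+p[0]/2.5,130+p[1]/2.5),52)[:2];d=q-C;print(k,q.round(1),(d@ux).round(1),(d@uy).round(1))
q=ray("side",(220+(622-400)/3,120+186/3),52)[:2];d=q-C;print("disc side",q.round(1),(d@ux).round(1),(d@uy).round(1))
P=[(-22,-117),(-22,-106),(-5,-75),(15,-47)]
for b in P: print(b,(C+b[0]*ux+b[1]*uy).round(1))
E
```

```text
disc [512.3 -58.3] -11.2 -75.6
hub [569.2 -58.7] 43.4 -91.8
plainhub [ 594.7 -144.5] 44.0 -181.4
plainend [ 527.2 -146.7] -21.5 -164.8
disc side [511.2 -60.2] -12.8 -77.2
(-22, -117) [ 513.4 -101. ]
(-22, -106) [510.4 -90.4]
(-5, -75) [518.1 -55.9]
(15, -47) [529.5 -23.5]
```

```bash
python3 - <<'E'
from h import *
th=np.radians(16.15);ux=np.array([np.cos(th),np.sin(th)]);uy=np.array([-ux[1],ux[0]]);C=np.array([502,17.5])
b=[np.array([-10,-116.])]
for a in np.radians([15,30,45,60,75,90,95]):
    h=np.array([-np.cos(a),np.sin(a)]);t=np.array([np.sin(a),np.cos(a)])
    b.append(np.array([40,-90])+50*h-(14+14.5*np.sin(a)+11*np.cos(a))*t)
w=np.array([C+p[0]*ux+p[1]*uy for p in b]);print(np.round(b,1).tolist());print(w.round(1).tolist());print(np.diff(w,axis=0).round(1).tolist())
E
```

```text
[[-10.0, -116.0], [-15.6, -104.5], [-18.7, -91.7], [-18.0, -77.3], [-12.8, -62.7], [-2.7, -49.7], [11.5, -40.0], [17.0, -37.8]]
[[524.7, -96.7], [516.0, -87.2], [509.5, -75.7], [506.2, -61.8], [507.2, -46.3], [513.2, -31.0], [524.2, -17.7], [528.8, -14.1]]
[[-8.6, 9.5], [-6.5, 11.5], [-3.3, 14.0], [1.0, 15.5], [6.0, 15.3], [11.0, 13.3], [4.6, 3.6]]
```

```bash
python3 -m handwheel '[{"travel":[27,35,0],"rotation":[0,0,0],"claw":0},{"travel":[27,35,0],"rotation":[0,0,0],"claw":0},{"travel":[27,35,0],"rotation":[0,0,0],"claw":0},{"travel":[27,35,0],"rotation":[0,0,0],"claw":0},{"travel":[27,35,-20],"rotation":[0,0,0],"claw":0},{"travel":[26,35,-20],"rotation":[0,0,0],"claw":0},{"travel":[0,0,-30],"rotation":[0,0,0],"claw":0},{"travel":[0,0,0],"rotation":[0,0,0],"claw":0}]'
```

```text
time_s: 7.75
eef_pos: [523.5, -88.5, 104.0]
eef_rot: [-0.005, 0.601, 0.799, -0.001]
force: [-1.5, 0.8, -0.5]
width: 0.1
grasp_force: 0.0
```

```bash
python3 -m handwheel '[{"travel":[1,-9,0],"rotation":[0,0,0],"claw":0},{"travel":[0,0,-15],"rotation":[0,0,0],"claw":0},{"travel":[0,0,0],"rotation":[0,0,0],"claw":0}]'; python3 - <<'E'
from h import *
t=imaging.capture("top")[:,:,::-1];s=imaging.capture("side")[:,:,::-1]
a=cv2.resize(t[130:260,280:440],None,fx=2.5,fy=2.5,interpolation=2);b=cv2.resize(s[100:230,220:350],None,fx=3,fy=3,interpolation=2)
h=max(len(a),len(b));f=lambda i:np.vstack([i,np.zeros((h-len(i),i.shape[1],3),np.uint8)])
cv2.imwrite("pics/5.png",np.hstack([f(a),f(b)]))
E
```

```text
time_s: 8.05
eef_pos: [526.6, -102.3, 93.0]
eef_rot: [-0.001, 0.604, 0.797, -0.0]
force: [-0.8, 0.1, -0.5]
width: 0.0
grasp_force: 0.0
```

View pics/5.png

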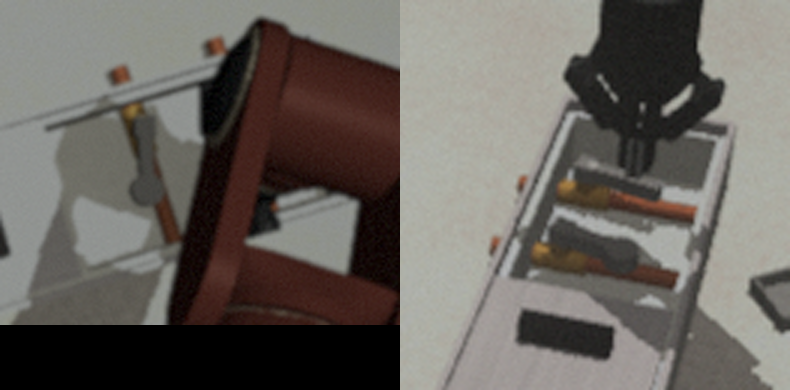

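The finger tip (side crop (636,175)) hangs over the gap between the two bars, as the pose says. Descend into the gap.

```bash
python3 -m handwheel '[{"travel":[0,0,-20],"rotation":[0,0,0],"claw":0},{"travel":[0,0,-20],"rotation":[0,0,0],"claw":0},{"travel":[0,0,-13],"rotation":[0,0,0],"claw":0},{"travel":[0,0,0],"rotation":[0,0,0],"claw":0}]'
```

```text
time_s: 8.55
eef_pos: [525.8, -101.5, 38.9]
eef_rot: [-0.002, 0.603, 0.797, -0.001]
force: [0.4, -0.4, -0.1]
width: 0.1
grasp_force: 0.0
```

```bash
python3 -m handwheel '[{"travel":[-5,7,0],"rotation":[0,0,0],"claw":0},{"travel":[-5,7,0],"rotation":[0,0,0],"claw":0},{"travel":[-3.2,5.8,0],"rotation":[0,0,0],"claw":0},{"travel":[-3.3,5.7,0],"rotation":[0,0,0],"claw":0},{"travel":[-1.6,7,0],"rotation":[0,0,0],"claw":0},{"travel":[-1.6,7,0],"rotation":[0,0,0],"claw":0},{"travel":[0.5,7.7,0],"rotation":[0,0,0],"claw":0},{"travel":[0.5,7.7,0],"rotation":[0,0,0],"claw":0}]'
```

```text
time_s: 9.35
eef_pos: [508.9, -46.5, 40.9]
eef_rot: [0.001, 0.603, 0.798, -0.0]
force: [1.6, -4.5, 2.2]
width: -0.1
grasp_force: 2.0
```

```bash
python3 -m handwheel '[{"travel":[2.5,7.5,0],"rotation":[0,0,0],"claw":0},{"travel":[3,7.5,0],"rotation":[0,0,0],"claw":0},{"travel":[5,6.5,0],"rotation":[0,0,0],"claw":0},{"travel":[5,6.5,0],"rotation":[0,0,0],"claw":0},{"travel":[0,0,0],"rotation":[0,0,0],"claw":0}]'
```

```text
time_s: 9.85
eef_pos: [523.9, -17.4, 40.0]
eef_rot: [-0.001, 0.603, 0.798, 0.0]
force: [-0.5, -0.2, 0.6]
width: -0.0
grasp_force: 0.3
```

```bash
python3 -m handwheel '[{"travel":[1.9,0.6,0],"rotation":[0,0,0],"claw":0},{"travel":[1.9,0.6,0],"rotation":[0,0,0],"claw":0}]'
```

```text
time_s: 10.05
eef_pos: [526.6, -16.9, 39.8]
eef_rot: [-0.002, 0.603, 0.798, -0.0]
force: [-6.3, 0.1, 0.8]
width: 0.2
grasp_force: 3.0
```

```bash
python3 -m handwheel '[{"travel":[1.9,0.6,0],"rotation":[0,0,0],"claw":0},{"travel":[1.9,0.6,0],"rotation":[0,0,0],"claw":0}]'
```

```text
time_s: 10.25
eef_pos: [527.4, -16.5, 39.2]
eef_rot: [-0.005, 0.603, 0.798, -0.004]
force: [-17.7, -3.3, 8.9]
width: 0.0
grasp_force: 8.9
```

```bash
python3 -m handwheel '[{"travel":[1.9,0.6,0],"rotation":[0,0,0],"claw":0},{"travel":[1,0.3,0],"rotation":[0,0,0],"claw":0}]'
```

```text
time_s: 10.45
eef_pos: [527.9, -16.3, 38.9]
eef_rot: [-0.007, 0.603, 0.798, -0.006]
force: [-25.4, -6.4, 15.3]
width: -0.0
grasp_force: 13.0
```

The force rose steadily without motion, so the handle is at its stop. I'll withdraw and check.

```bash
python3 -m handwheel '[{"travel":[-8,-2.5,0],"rotation":[0,0,0],"claw":0},{"travel":[-6,-2,0],"rotation":[0,0,0],"claw":0},{"travel":[0,0,30],"rotation":[0,0,0],"claw":0},{"travel":[0,0,48],"rotation":[0,0,0],"claw":0},{"travel":[0,0,48],"rotation":[0,0,0],"claw":0},{"travel":[-20,-44,10],"rotation":[0,0,0],"claw":0},{"travel":[-20,-44,0],"rotation":[0,0,0],"claw":0},{"travel":[-20,-44,0],"rotation":[0,0,0],"claw":0}]'; python3 -m handwheel '[{"travel":[-20,-44,0],"rotation":[0,0,0],"claw":0},{"travel":[-20,-44,0],"rotation":[0,0,0],"claw":0},{"travel":[-20,-44,0],"rotation":[0,0,0],"claw":0},{"travel":[-20,-44,0],"rotation":[0,0,0],"claw":0},{"travel":[0,0,0],"rotation":[0,0,0],"claw":0}]'; python3 - <<'E'
from h import *
t=imaging.capture("top")[:,:,::-1];s=imaging.capture("side")[:,:,::-1]
a=cv2.resize(t[130:290,180:440],None,fx=1.8,fy=1.8,interpolation=2);b=cv2.resize(s[120:310,200:355],None,fx=2,fy=2,interpolation=2)
h=max(len(a),len(b));f=lambda i:np.vstack([i,np.zeros((h-len(i),i.shape[1],3),np.uint8)])
cv2.imwrite("pics/6.png",np.hstack([f(a),f(b)]))
E
```

```text
time_s: 11.25
eef_pos: [461.0, -153.5, 178.5]
eef_rot: [0.002, 0.603, 0.798, 0.001]
force: [0.4, -0.8, -0.2]
width: 0.0
grasp_force: 0.0
time_s: 11.75
eef_pos: [378.8, -332.8, 177.5]
eef_rot: [0.001, 0.606, 0.795, -0.001]
force: [-0.4, 0.1, -0.6]
width: 0.1
grasp_force: 0.0
```

View pics/6.png

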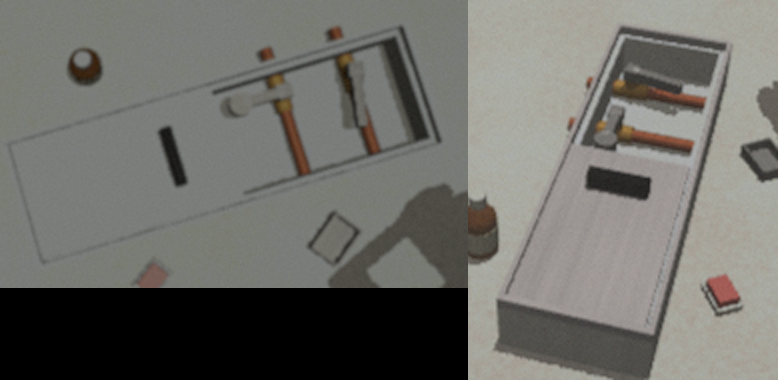

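The handle lies along the box (hub crop (285,95), disc (235,106)), the plain one is unchanged, and the bystanders are in place. A quick numeric check follows.

```bash
python3 - <<'E'
from h import *
th=np.radians(16.15);ux=np.array([np.cos(th),np.sin(th)]);uy=np.array([-ux[1],ux[0]]);C=np.array([502,17.5])
for k,p,z in [("disc",(236,106),52),("hub",(285,95),52),("lug",(172.5,156.5),88),("plainend",(354,121),52)]:
    d=ray("top",(180+p[0]/1.8,130+p[1]/1.8),z)[:2]-C;print(k,(d@ux).round(1),(d@uy).round(1))
E
```

```text
disc 39.4 -28.4
hub 35.4 -88.3
lug 1.8 63.4
plainend -17.6 -157.6
```

```bash
python3 - <<'E'
from h import *
n=imaging.capture("top")[:,:,::-1];o=cv2.imread("pics/top4.png")
s=imaging.capture("side")[:,:,::-1];so=cv2.imread("pics/side4.png")
a=[cv2.resize(i,None,fx=5,fy=5) for i in (o[150:215,360:400],n[150:215,360:400])]
b=[cv2.resize(i,None,fx=5,fy=5) for i in (so[145:180,260:310],s[145:180,260:310])]
h=np.hstack(a);v=np.vstack(b);H=max(len(h),len(v));f=lambda i:np.vstack([i,np.zeros((H-len(i),i.shape[1],3),np.uint8)])
cv2.imwrite("pics/7.png",np.hstack([f(h),f(v)]))
E
```

```text
(no output)
```

View pics/7.png

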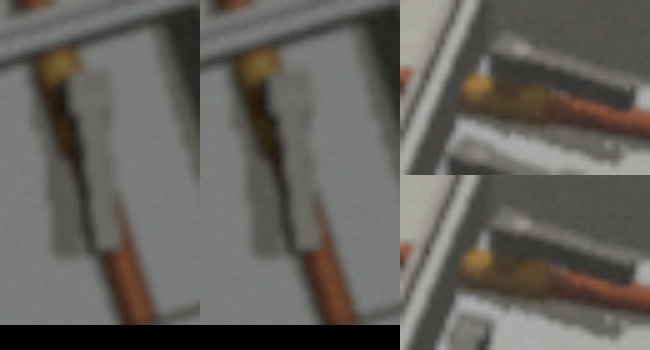

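The before and after crops match (bar end at (105,250) and (305,250)), so the plain handle has not moved.

```bash
python3 -c "
from rig import workorder
print(workorder.job_done())"
```

```text
the job is handed in; nothing more can be done
None
```

The job is handed in: the cover is against the far stop, the disc-ended handle is shut at its stop, the plain handle matches its before picture, and the bottle, cassette and mould look undisturbed.

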